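# Find the full battery tin by feel and slide it home

### The job

One of the three round tins on the shelf is packed with spare batteries and is several times heavier than the two empty ones, though nothing shows it: nudge them to feel which it is. Never lifting or tipping a tin, slide that one into the free bay of the open aluminium case (the one with the orange spot, not the one with the whistle) until you feel it stop gently, fully home against the bay's back wall. Leave the two empty tins standing on the shelf outside the case, and do not disturb the whistle, the bowl, or the turntable and what it carries.

Things in the scene. Friction and masses are not known exactly. Their poses are not given: they have to be found in the camera images.
- tin_red: Round closed red anodized aluminium tin, 84 mm diameter, 46 mm tall, all round smooth, too wide to grasp. One of three alike but for colour; any one of them may be the heavy one (about 0.6 to 0.8 kg; the two empties about 0.15 kg), drawn anew each time. Origin at the centre of its underside, z up.
- tin_blue: Round closed blue anodized aluminium tin, 84 mm diameter, 46 mm tall, all round smooth, too wide to grasp. One of three alike but for colour; any one of them may be the heavy one (about 0.6 to 0.8 kg; the two empties about 0.15 kg), drawn anew each time. Origin at the centre of its underside, z up.
- tin_purple: Round closed purple anodized aluminium tin, 84 mm diameter, 46 mm tall, all round smooth, too wide to grasp. One of three alike but for colour; any one of them may be the heavy one (about 0.6 to 0.8 kg; the two empties about 0.15 kg), drawn anew each time. Origin at the centre of its underside, z up.
- case: Fixed aluminium case, no raised floor. 110 mm deep (x), 218 mm wide (y), walls 40 mm high, 6 mm thick. Two bays, each 100 mm wide inside, centred at y = +53 and -53 mm; mouths open at x = -55 mm, inner face of the back wall at x = +49 mm. Its lid stands open behind the back wall, leaning away to +x, top 140 mm high. Origin: centre of the footprint, on the shelf.
- pad: Flat orange spot, 60 mm diameter, painted on the floor of the free bay (either of the two). Origin at its centre, on the shelf; its axes are parallel to the case's. It lies at x = +7 mm in the case's frame, exactly under the middle of a tin that stands fully home against the back wall.
- whistle: Loose green plastic whistle, about 71 mm long and 31 mm high, lying in the other bay. Origin at its underside, mid-length.
- bowl: Loose white ceramic bowl, 130 mm diameter at the rim, 55 mm high. Origin at the centre of its underside.
- stand: Fixed foot of the chrome turntable. The platter turns freely on it: 170 mm diameter, top at 22 mm, carrying four carabiners (within 75 mm of the axis, top at 31 mm) round a silver headlamp (top at 60 mm). Origin at the centre on the shelf.
- headlamp (a point): The centre of the headlamp's lens, 33 mm from the turntable's axis, 40 mm high; moves when the platter turns.
- table: The frosted glass shelf all things stand on; its top is at height 0.
Not all that is in view belongs to the job. Leave any green, turquoise or yellow look-alike of the tin_blue alone.

How it is judged:
By the outcome, as a careful person would: the job done as asked, in the order asked, and still so for the second after the job is handed in, with the robot touching nothing.
It also fails if it takes over 61 s, if anything falls off the work surface, if the arm or the gripper's body presses on something with over 40 N, if the wrist force passes 120 N, or if a joint passes its speed limit or range.

### The arm

A 7-joint arm with a two-finger parallel gripper is mounted at the origin on the work surface. World frame = base frame: x ahead of the robot, y to its left, z up, the work surface at z = 0. Lengths are in m, angles in rad, forces in N, time in s.
With the tool pointing down it reaches from about 0.425 to 0.925 m from the base axis. Payload 6.8 kg.
Tool frame: the origin (TCP) lies midway between the tips of the shut fingers; the grasp point (between the pads) lies 19 mm behind it (grip_point_offset is the distance from the TCP to the grasp point, in m); y points along the fingers, x is the direction in which the jaws open and shut, and the axes are right-handed (so a half turn about y gives the same grasp; the last joint's range is limited). The gripper opens to 85 mm and grips with 20 to 120 N. Pads are 22 mm wide; open, the fingers measure 114 mm over their backs; the gripper's body (76 mm by 85 mm) begins 54 mm behind the grasp point. The pads swing forward as they close: fully open they stand 13 mm farther back than shut.
Start: joints at [-1.243, 0.477, 0.022, 1.555, -0.011, 1.109, -0.083], TCP at [0.285, 0.612, 0.231] pointing down, gripper open.
Joint ranges: [-2.96, 2.96], [-0.34, 2.1], [-1.41, 1.46], [0.24, 2.44], [-1.37, 4.51], [0.17, 1.92], [-2.96, 2.96]. Speed limits (rad/s): [2.39, 2.39, 3.14, 3.14, 3.14, 3.14, 3.14].

### API

Orientations are given as a unit quaternion [w, x, y, z].
In Python, from station import get_obs, read_camera, hand_in, grip_point_offset gives the robot as it stands.
- The arm moves only by the tool play_rows, never from a script. Its argument "increments" is a list of rows, each a list of 2 entries, a list of its own where there are three numbers: the shift along the tool's x, y, z in m, then the turn, a rotation vector about the tool's x, y, z in degrees. In form: [[[tx, ty, tz], [ax, ay, az]], ...]. A call has 1 to 20 rows; each row shifts and turns the commanded pose from where the row before left it, along the tool's axes as they then stand; what a row does not reach is not made up. A row lasts 1/12 s, in which the tool goes at most 41.7 mm and 7.16 degrees, less where a joint would pass 70% of its speed; a pose out of reach is approached as far as the arm can. A call with a gripper value outside its range is refused whole. "gripper" is the finger opening in m, from 0 to 0.0854, set as the call begins (left out, the last holds). The fingers move at their own pace and stop on an object; "grip_force" is the grip in N (left out, the last holds). Time passes only in rows, so rows that do not move let the fingers close. It gives the time, the measured TCP pose, the force and the opening at its end, in the units of the state.
- get_obs(): the state, without advancing time (a new reading comes with each control period).
- read_camera(name): name is "side" or "top" or "wrist"; returns a dict with "color" (400x640x3 uint8, red, green, blue), "range_z" (400x640 float32, m along the optical axis (not along the pixel's ray), 0 where there is no reading), "intrinsics" (3x3 intrinsics, pixels), "R" (3x3) and "t" (3): a world point X has camera coordinates R X + t; the wrist camera has in their place "hand_eye" (4x4, takes a point from camera to tool coordinates, whose origin is the TCP and whose axes are the tool frame's). Camera axes: x right, y down, z forward; pixel columns grow to the right and rows downward; lengths in m; the calibration is good to about 2 mm. A picture is of the moment at which its call begins: read the wrist's pose just before it.
- hand_in(): hands the job in, once; it reports no verdict.
The state is a dict: "t": time; "q": joint angles; "joint_vel": joint speeds; "joint_torque": joint torques, N m; "eef_pos": TCP position; "tool_rot": TCP orientation; "contact_force": force on the tool from outside, world axes, zero at the start; "torque": the same for the moment, N m; "gripper_width": opening from 0.0 (shut) to 1.0 (fully open).
Only numpy, scipy, OpenCV 4.12 (cv2) and the standard library are available. Lean on these libraries where they do the work, as an engineer would, in place of code of your own. Each camera call takes 0.05 s, during which the arm holds its last target. There are 200 camera calls.

## Working session

There is one attempt and no reset: what is moved stays moved. The work goes in short steps, Python scripts to look and compute and a tool call to move; the robot and the scene stay as the last step left them, time stands still between calls to the robot, and variables do not carry over. Pictures are saved under pics/ and viewed, about 8 in all and at most 12, crops included, and the job is handed in when it is done.

Besides the shell and the picture viewer there is one more tool, called by a JSON object that holds its "api" and its "payload", one argument or row to a line. play_rows: Moves the arm, as the interface text tells. Its arguments: {"type":"object","properties":{"increments":{"type":"array","items":{"type":"array"}},"gripper":{"type":"number"},"grip_force":{"type":"number"}},"required":["increments"]}

```bash
mkdir -p pics; ls; python3 - <<'E'
from station import *
import cv2,numpy as np
o=get_obs(); print({k:np.round(v,3).tolist() for k,v in o.items()}, grip_point_offset)
for n in ["top","side"]:
    c=read_camera(n); cv2.imwrite(f"pics/{n}0.png",c["color"][:,:,::-1]); np.savez(f"pics/{n}0.npz",**c)
    print(n,np.round(c["intrinsics"],1).tolist(),np.round(c["R"],3).tolist(),np.round(c["t"],3))
E
```

```text
pics
{'t': 0.0, 'q': [-1.243, 0.478, 0.022, 1.556, -0.012, 1.109, -0.083], 'joint_vel': [0.0, -0.001, 0.0, 0.001, 0.001, -0.0, 0.001], 'joint_torque': [0.0, -59.645, 1.608, -28.119, 0.012, 0.009, -0.0], 'eef_pos': [0.285, 0.611, 0.23], 'tool_rot': [-0.596, 0.597, 0.38, -0.381], 'contact_force': [-0.094, 0.476, 0.216], 'torque': [0.062, 0.037, 0.061], 'gripper_width': 0.998} 0.0187
top [[369.8, 0.0, 319.4], [0.0, 369.8, 203.3], [0.0, 0.0, 1.0]] [[-0.006, -1.0, 0.004], [-0.982, 0.006, -0.191], [0.191, -0.006, -0.982]] [-0.02   0.502  0.986]
side [[439.4, 0.0, 321.8], [0.0, 439.4, 200.3], [0.0, 0.0, 1.0]] [[0.998, -0.063, 0.01], [-0.028, -0.579, -0.815], [0.057, 0.813, -0.58]] [-0.505  0.056  1.247]
```

View pics/top0.png

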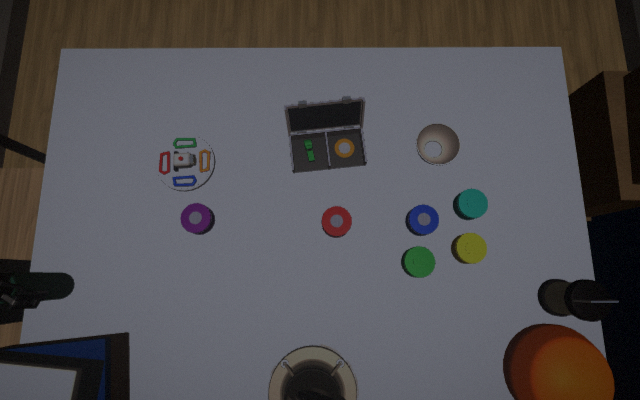

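View pics/side0.png

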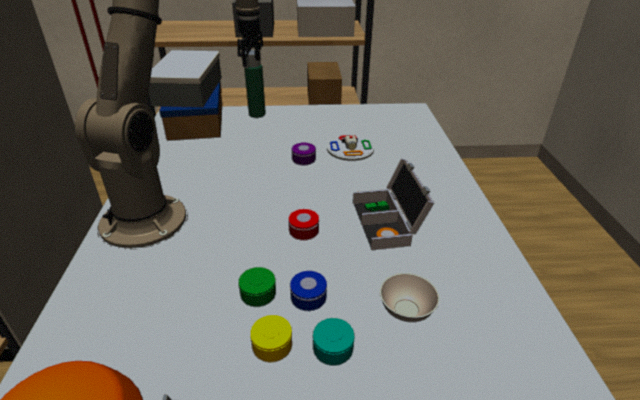

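```bash
cat > h.py <<'E'
import numpy as np,cv2
from scipy.spatial.transform import Rotation as Ro
def world(c,R=None,t=None):
    K=c["intrinsics"];z=c["range_z"];v,u=np.mgrid[0:400,0:640]
    P=np.stack([(u-K[0,2])/K[0,0]*z,(v-K[1,2])/K[1,1]*z,z],-1)
    return (P-c["t"])@c["R"]
def rot(o): q=o["tool_rot"]; return Ro.from_quat([q[1],q[2],q[3],q[0]]).as_matrix()
HUE=dict(red=(0,7),orange=(10,22),yellow=(26,33),green=(50,70),teal=(78,95),blue=(105,125),purple=(130,160))
def tins(c,zlo=.036,zhi=.056,names=HUE):
    W=world(c);h=cv2.cvtColor(c["color"],cv2.COLOR_RGB2HSV);out={}
    for n in names:
        a,b=HUE[n]
        m=((h[...,0]>=a)&(h[...,0]<=b)|((n=="red")&(h[...,0]>173)))&(h[...,1]>110)&(h[...,2]>40)&(W[...,2]>zlo)&(W[...,2]<zhi)&(W[...,0]>.3)&(W[...,0]<.9)
        k,l,s,_=cv2.connectedComponentsWithStats(m.astype(np.uint8))
        for i in range(1,k):
            if s[i,4]>60:
                p=W[l==i]; (x,y),r=cv2.minEnclosingCircle(p[:,:2].astype(np.float32))
                out.setdefault(n,[]).append(np.round([x,y,r,p[:,2].mean(),s[i,4]],4).tolist())
    return out
E
python3 - <<'E'
from h import *
from station import get_obs
o=get_obs(); print(np.round(rot(o),3))
for n in ["top","side"]:
    c=dict(np.load(f"pics/{n}0.npz")); 
    for k,v in tins(c).items(): print(n,k,v)
c=dict(np.load("pics/top0.npz"));W=world(c)
m=(W[...,2]>.033)&(W[...,2]<.05)
h=cv2.cvtColor(c["color"],cv2.COLOR_RGB2HSV)
# case walls: rim points region
roi=np.zeros(m.shape,bool);roi[90:180,280:372]=1
p=W[roi&m]; print("case rim",p.shape,cv2.minAreaRect(p[:,:2].astype(np.float32)),p.min(0),p.max(0))
roi2=np.zeros(m.shape,bool);roi2[130:165,330:360]=1
mm=roi2&(h[...,0]>8)&(h[...,0]<25)&(h[...,1]>120); p=W[mm]; print("pad",mm.sum(),cv2.minEnclosingCircle(p[:,:2].astype(np.float32)),p.mean(0))
roi=np.zeros(m.shape,bool);roi[115:175,405:470]=1
p=W[roi&(W[...,2]>.045)]; print("bowl",cv2.minEnclosingCircle(p[:,:2].astype(np.float32)),p[:,2].max())
roi=np.zeros(m.shape,bool);roi[125:200,145:225]=1
p=W[roi&(W[...,2]>.015)]; print("table",cv2.minEnclosingCircle(p[:,:2].astype(np.float32)),p[:,2].max())
for (u,v) in [(292,170),(329,167),(366,164),(287,107),(289,133),(364,128),(326,131)]: print(u,v,np.round(W[v,u],3))
big=cv2.resize(c["color"][90:190,270:390],None,fx=6,fy=5.5,interpolation=cv2.INTER_CUBIC);cv2.imwrite("pics/case.png",big[:,:,::-1])
E
```

```text
[[ 0.422 -0.001 -0.907]
 [ 0.907 -0.002  0.422]
 [-0.002 -1.    -0.   ]]
top red [[0.4527, -0.0697, 0.0418, 0.046, 558.0]]
top yellow [[0.3767, -0.4389, 0.0424, 0.0464, 740.0]]
top green [[0.3392, -0.2942, 0.0416, 0.0463, 737.0]]
top teal [[0.5015, -0.4526, 0.0425, 0.0463, 696.0]]
top blue [[0.4558, -0.3129, 0.0417, 0.0464, 564.0]]
top purple [[0.4631, 0.3217, 0.0421, 0.0458, 548.0]]
side red [[0.452, -0.0727, 0.0433, 0.0451, 420.0]]
side yellow [[0.3738, -0.4401, 0.0432, 0.0456, 1200.0]]
side green [[0.3374, -0.2958, 0.0436, 0.0454, 841.0]]
side teal [[0.5007, -0.4545, 0.044, 0.0456, 1239.0]]
side blue [[0.4536, -0.3151, 0.0435, 0.0458, 676.0]]
side purple [[0.4593, 0.3189, 0.0434, 0.0454, 186.0]]
case rim (557, 3) ((0.6706877946853638, -0.047018468379974365), (0.11591818928718567, 0.21762460470199585), 6.193599224090576) [ 0.60234421 -0.15950241  0.03304985] [0.73946899 0.06403185 0.04989558]
pad 189 ((0.6815506815910339, -0.0991760641336441), 0.03066001832485199) [ 0.68092848 -0.0988711   0.00122021]
bowl ((0.509663999080658, -0.21656692028045654), 0.28602707386016846) 1.06352830858088
table ((0.49123698472976685, 0.21174776554107666), 0.29613813757896423) 1.06352830858088
292 170 [0.603 0.055 0.032]
329 167 [ 0.613 -0.052  0.027]
366 164 [ 0.629 -0.164  0.002]
287 107 [0.748 0.062 0.138]
289 133 [0.706 0.063 0.059]
364 128 [ 0.744 -0.161  0.   ]
326 131 [ 0.719 -0.044  0.041]
```

View pics/case.png

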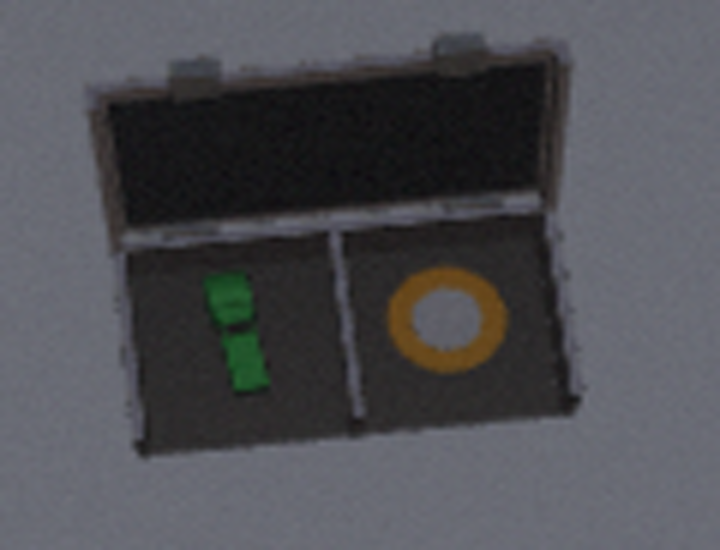

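```bash
cat >> h.py <<'E'
from scipy.linalg import logm,expm
def T(x,y,z,deg):
    f=np.radians(deg);M=np.eye(4);M[:3,0]=[np.sin(f),-np.cos(f),0];M[:3,1]=[0,0,-1];M[:3,2]=[np.cos(f),np.sin(f),0];M[:3,3]=[x,y,z];return M
def row(M,n):
    E=expm(np.real(logm(M))/n)
    return np.round(E[:3,3],4),np.round(np.degrees(Ro.from_matrix(E[:3,:3]).as_rotvec()),1)
def legs(A,wps):
    A=A.copy()
    for w in wps:
        n=w[4];t,a=row(np.linalg.inv(A)@T(*w[:4]),n)
        S=np.eye(4);S[:3,:3]=Ro.from_rotvec(np.radians(a)).as_matrix();S[:3,3]=t
        for i in range(n):A=A@S
        print(n,"x",[t.tolist(),a.tolist()],"->",np.round(A[:3,3],4))
    return A
def cur():
    from station import get_obs
    o=get_obs();M=np.eye(4);M[:3,:3]=rot(o);M[:3,3]=o["eef_pos"];return M
E
python3 - <<'E'
from h import *
legs(cur(),[(.463,.455,.13,90,12),(.463,.43,.014,90,6),(.463,.395,.014,90,3)])
W=world(dict(np.load("pics/top0.npz")))
def fit(v0,v1,u0,u1,lo,hi):
    p=W[v0:v1,u0:u1].reshape(-1,3);p=p[(p[:,2]>lo)&(p[:,2]<hi)&(p[:,0]<.85)];print(cv2.minEnclosingCircle(p[:,:2].astype(np.float32)))
fit(115,175,405,470,.045,.065);fit(125,200,145,225,.014,.065)
E
```

```text
12 x [[0.0049, 0.0084, -0.0203], [0.0, 5.4, -0.0]] -> [0.4637 0.4551 0.1297]
6 x [[-0.0001, 0.0193, -0.0042], [0.0, 0.0, -0.0]] -> [0.4631 0.4297 0.014 ]
3 x [[-0.0001, 0.0, -0.0116], [0.0, 0.1, -0.0]] -> [0.4629 0.3949 0.014 ]
((0.6743770837783813, -0.3646976053714752), 0.06556446105241776)
((0.631183385848999, 0.36992213129997253), 0.08617325872182846)
```

{"api": "play_rows", "payload": {
  "increments": [
    [[0.0049, 0.0084, -0.0203], [0, 5.4, 0]],
    [[0.0049, 0.0084, -0.0203], [0, 5.4, 0]],
    [[0.0049, 0.0084, -0.0203], [0, 5.4, 0]],
    [[0.0049, 0.0084, -0.0203], [0, 5.4, 0]],
    [[0.0049, 0.0084, -0.0203], [0, 5.4, 0]],
    [[0.0049, 0.0084, -0.0203], [0, 5.4, 0]],
    [[0.0049, 0.0084, -0.0203], [0, 5.4, 0]],
    [[0.0049, 0.0084, -0.0203], [0, 5.4, 0]],
    [[0.0049, 0.0084, -0.0203], [0, 5.4, 0]],
    [[0.0049, 0.0084, -0.0203], [0, 5.4, 0]],
    [[0.0049, 0.0084, -0.0203], [0, 5.4, 0]],
    [[0.0049, 0.0084, -0.0203], [0, 5.4, 0]]
  ],
  "gripper": 0.045
}}

```text
t: 1.1
eef_pos: [0.4645, 0.4546, 0.1297]
tool_rot: [-0.707, 0.707, -0.0, 0.0]
contact_force: [0.6, -0.3, 0.5]
gripper_width: 0.527
```

{"api": "play_rows", "payload": {
  "increments": [
    [[0, 0.0193, -0.0042], [0, 0, 0]],
    [[0, 0.0193, -0.0042], [0, 0, 0]],
    [[0, 0.0193, -0.0042], [0, 0, 0]],
    [[0, 0.0193, -0.0042], [0, 0, 0]],
    [[0, 0.0193, -0.0042], [0, 0, 0]],
    [[0, 0.0193, -0.0042], [0, 0, 0]],
    [[0, 0, -0.011], [0, 0, 0]],
    [[0, 0, -0.011], [0, 0, 0]],
    [[0, 0, -0.008], [0, 0, 0]],
    [[0, 0, -0.005], [0, 0, 0]],
    [[0, 0, -0.003], [0, 0, 0]],
    [[0, 0, 0], [0, 0, 0]]
  ]
}}

```text
t: 2.1
eef_pos: [0.4649, 0.3921, 0.0158]
tool_rot: [0.707, -0.707, -0.001, 0.001]
contact_force: [0.3, 0.7, 0.6]
gripper_width: 0.525
```

{"api": "play_rows", "payload": {
  "increments": [
    [[0, 0, -0.01], [0, 0, 0]],
    [[0, 0, -0.007], [0, 0, 0]],
    [[0, 0, -0.002], [0, 0, 0]],
    [[0, 0, -0.002], [0, 0, 0]]
  ]
}}

```text
t: 2.43
eef_pos: [0.4644, 0.3708, 0.0148]
tool_rot: [-0.707, 0.707, 0.001, -0.001]
contact_force: [0.3, 0.5, 0.2]
gripper_width: 0.529
```

{"api": "play_rows", "payload": {
  "increments": [
    [[0, 0, -0.002], [0, 0, 0]],
    [[0, 0, -0.002], [0, 0, 0]]
  ]
}}

```text
t: 2.6
eef_pos: [0.4641, 0.3681, 0.0147]
tool_rot: [0.707, -0.707, -0.002, 0.002]
contact_force: [-0.2, 1.1, -0.6]
gripper_width: 0.526
```

{"api": "play_rows", "payload": {
  "increments": [
    [[0, 0, -0.002], [0, 0, 0]],
    [[0, 0, -0.002], [0, 0, 0]]
  ]
}}

```text
t: 2.77
eef_pos: [0.4643, 0.364, 0.0147]
tool_rot: [0.707, -0.707, -0.002, 0.002]
contact_force: [-0.0, 2.2, 0.8]
gripper_width: 0.526
```

{"api": "play_rows", "payload": {
  "increments": [
    [[0, 0, -0.002], [0, 0, 0]],
    [[0, 0, -0.002], [0, 0, 0]]
  ]
}}

```text
t: 2.93
eef_pos: [0.4644, 0.3596, 0.0147]
tool_rot: [0.707, -0.707, -0.002, 0.001]
contact_force: [0.5, 1.4, 0.6]
gripper_width: 0.525
```

{"api": "play_rows", "payload": {
  "increments": [
    [[0, 0, -0.002], [0, 0, 0]],
    [[0, 0, -0.002], [0, 0, 0]]
  ]
}}

```text
t: 3.1
eef_pos: [0.4644, 0.3554, 0.0147]
tool_rot: [0.707, -0.707, -0.001, 0.001]
contact_force: [0.7, 1.4, 0.2]
gripper_width: 0.528
```

{"api": "play_rows", "payload": {
  "increments": [
    [[0, 0, -0.002], [0, 0, 0]],
    [[0, 0, -0.002], [0, 0, 0]]
  ]
}}

```text
t: 3.27
eef_pos: [0.4644, 0.3514, 0.0147]
tool_rot: [0.707, -0.707, -0.001, 0.001]
contact_force: [0.1, 1.6, -0.7]
gripper_width: 0.526
```

{"api": "play_rows", "payload": {
  "increments": [
    [[0, 0, -0.002], [0, 0, 0]],
    [[0, 0, -0.002], [0, 0, 0]]
  ]
}}

```text
t: 3.43
eef_pos: [0.4644, 0.3474, 0.0147]
tool_rot: [0.707, -0.707, -0.001, 0.001]
contact_force: [0.2, 0.2, 0.1]
gripper_width: 0.525
```

{"api": "play_rows", "payload": {
  "increments": [
    [[0, -0.01, 0.005], [0, 0, 0]],
    [[0, -0.02, 0.005], [0, 0, 0]],
    [[0, -0.025, 0.005], [0, 0, 0]],
    [[0, -0.025, 0.005], [0, 0, 0]],
    [[-0.001, 0, -0.03], [0, 0, 0]],
    [[-0.001, 0, -0.035], [0, 0, 0]],
    [[-0.001, 0, -0.035], [0, 0, 0]],
    [[-0.001, 0, -0.035], [0, 0, 0]],
    [[-0.001, 0, -0.035], [0, 0, 0]],
    [[-0.001, 0, -0.035], [0, 0, 0]],
    [[-0.001, 0, -0.035], [0, 0, 0]],
    [[-0.001, 0, -0.035], [0, 0, 0]],
    [[-0.001, 0, -0.035], [0, 0, 0]],
    [[-0.001, 0, -0.025], [0, 0, 0]],
    [[-0.001, 0.02, -0.01], [0, 0, 0]],
    [[0, 0.025, -0.01], [0, 0, 0]],
    [[0, 0.025, -0.005], [0, 0, 0]],
    [[0, 0.01, 0], [0, 0, 0]],
    [[0, 0, 0], [0, 0, 0]]
  ]
}}

```text
t: 5.02
eef_pos: [0.4533, 0.0073, 0.0134]
tool_rot: [-0.707, 0.707, -0.0, -0.003]
contact_force: [-0.8, 0.3, 0.5]
gripper_width: 0.526
```

{"api": "play_rows", "payload": {
  "increments": [
    [[0, 0, -0.012], [0, 0, 0]],
    [[0, 0, -0.012], [0, 0, 0]],
    [[0, 0, -0.004], [0, 0, 0]],
    [[0, 0, -0.002], [0, 0, 0]],
    [[0, 0, -0.002], [0, 0, 0]],
    [[0, 0, -0.002], [0, 0, 0]]
  ]
}}

```text
t: 5.52
eef_pos: [0.4553, -0.0252, 0.0153]
tool_rot: [0.708, -0.707, -0.002, 0.002]
contact_force: [-1.7, 3.1, 2.2]
gripper_width: 0.526
```

{"api": "play_rows", "payload": {
  "increments": [
    [[0, 0, -0.002], [0, 0, 0]],
    [[0, 0, -0.002], [0, 0, 0]]
  ]
}}

```text
t: 5.68
eef_pos: [0.4549, -0.0298, 0.0148]
tool_rot: [0.707, -0.707, -0.002, 0.002]
contact_force: [0.2, 1.9, 2.1]
gripper_width: 0.526
```

{"api": "play_rows", "payload": {
  "increments": [
    [[0, 0, -0.002], [0, 0, 0]],
    [[0, 0, -0.002], [0, 0, 0]]
  ]
}}

```text
t: 5.85
eef_pos: [0.455, -0.0344, 0.0147]
tool_rot: [0.707, -0.707, -0.002, 0.002]
contact_force: [0.2, 2.5, 1.6]
gripper_width: 0.529
```

{"api": "play_rows", "payload": {
  "increments": [
    [[0, 0, -0.002], [0, 0, 0]],
    [[0, 0, -0.002], [0, 0, 0]]
  ]
}}

```text
t: 6.02
eef_pos: [0.4551, -0.0387, 0.0147]
tool_rot: [-0.707, 0.707, 0.001, -0.001]
contact_force: [0.0, 2.4, 1.0]
gripper_width: 0.526
```

{"api": "play_rows", "payload": {
  "increments": [
    [[0, 0, -0.002], [0, 0, 0]],
    [[0, 0, -0.002], [0, 0, 0]]
  ]
}}

```text
t: 6.18
eef_pos: [0.455, -0.0427, 0.0147]
tool_rot: [-0.707, 0.707, 0.001, -0.001]
contact_force: [-0.2, 3.1, 0.8]
gripper_width: 0.527
```

{"api": "play_rows", "payload": {
  "increments": [
    [[0, 0, -0.002], [0, 0, 0]],
    [[0, 0, -0.002], [0, 0, 0]]
  ]
}}

```text
t: 6.35
eef_pos: [0.455, -0.0467, 0.0147]
tool_rot: [0.707, -0.707, -0.001, 0.001]
contact_force: [0.6, 1.8, 2.3]
gripper_width: 0.525
```

{"api": "play_rows", "payload": {
  "increments": [
    [[0, 0, 0.006], [0, 0, 0]],
    [[0, 0, 0.006], [0, 0, 0]],
    [[0, 0, 0.002], [0, 0, 0]],
    [[0, 0, 0.002], [0, 0, 0]]
  ]
}}

```text
t: 6.68
eef_pos: [0.4548, -0.0298, 0.0146]
tool_rot: [-0.707, 0.707, 0.002, -0.002]
contact_force: [-0.0, -0.3, -0.3]
gripper_width: 0.525
```

{"api": "play_rows", "payload": {
  "increments": [
    [[0, 0, 0.0], [0, 0, 0]]
  ]
}}

```text
t: 6.77
eef_pos: [0.4549, -0.0298, 0.0146]
tool_rot: [0.707, -0.707, -0.002, 0.002]
contact_force: [-0.3, 0.1, -0.1]
gripper_width: 0.527
```

{"api": "play_rows", "payload": {
  "increments": [
    [[0, 0, 0.0], [0, 0, 0]]
  ]
}}

```text
t: 6.85
eef_pos: [0.4549, -0.0303, 0.0147]
tool_rot: [-0.707, 0.707, 0.002, -0.002]
contact_force: [0.0, -0.0, 0.1]
gripper_width: 0.526
```

{"api": "play_rows", "payload": {
  "increments": [
    [[0, -0.015, 0], [0, 0, 0]],
    [[0, -0.025, 0], [0, 0, 0]],
    [[0, -0.025, 0], [0, 0, 0]],
    [[0, -0.025, -0.01], [0, 0, 0]],
    [[0, 0, -0.03], [0, 0, 0]],
    [[0, 0, -0.035], [0, 0, 0]],
    [[0, 0, -0.035], [0, 0, 0]],
    [[0, 0, -0.035], [0, 0, 0]],
    [[0, 0, -0.035], [0, 0, 0]],
    [[0, 0, -0.035], [0, 0, 0]],
    [[0, 0, -0.035], [0, 0, 0]],
    [[0, 0, -0.035], [0, 0, 0]],
    [[0, 0, -0.035], [0, 0, 0]],
    [[0, 0, -0.026], [0, 0, 0]],
    [[0, 0, -0.01], [0, 0, 0]],
    [[0, 0, 0], [0, 0, 0]]
  ]
}}

```text
t: 8.18
eef_pos: [0.4551, -0.3896, 0.1047]
tool_rot: [-0.706, 0.708, -0.0, 0.0]
contact_force: [0.0, 0.1, 0.7]
gripper_width: 0.526
```

{"api": "play_rows", "payload": {
  "increments": [
    [[0, 0.025, 0], [0, 0, 0]],
    [[0, 0.025, 0], [0, 0, 0]],
    [[0, 0.025, 0], [0, 0, 0]],
    [[0, 0.012, 0], [0, 0, 0]],
    [[0, 0.003, 0.004], [0, 0, 0]],
    [[0, 0, 0.01], [0, 0, 0]],
    [[0, 0, 0.008], [0, 0, 0]],
    [[0, 0, 0.002], [0, 0, 0]],
    [[0, 0, 0.002], [0, 0, 0]]
  ]
}}

```text
t: 8.93
eef_pos: [0.4573, -0.3596, 0.016]
tool_rot: [-0.707, 0.707, 0.003, -0.001]
contact_force: [0.8, -0.2, 0.4]
gripper_width: 0.525
```

{"api": "play_rows", "payload": {
  "increments": [
    [[0, 0, 0.002], [0, 0, 0]],
    [[0, 0, 0.002], [0, 0, 0]]
  ]
}}

```text
t: 9.1
eef_pos: [0.4569, -0.3578, 0.0158]
tool_rot: [-0.706, 0.708, 0.002, -0.001]
contact_force: [0.8, -4.4, 0.8]
gripper_width: 0.525
```

{"api": "play_rows", "payload": {
  "increments": [
    [[0, 0, 0.002], [0, 0, 0]],
    [[0, 0, 0.002], [0, 0, 0]]
  ]
}}

```text
t: 9.27
eef_pos: [0.4563, -0.3551, 0.0156]
tool_rot: [-0.706, 0.708, 0.001, -0.0]
contact_force: [-2.0, -6.4, 1.4]
gripper_width: 0.528
```

{"api": "play_rows", "payload": {
  "increments": [
    [[0, 0, 0.002], [0, 0, 0]],
    [[0, 0, 0.002], [0, 0, 0]]
  ]
}}

```text
t: 9.43
eef_pos: [0.4563, -0.3514, 0.0156]
tool_rot: [-0.706, 0.709, 0.001, 0.0]
contact_force: [0.8, -6.4, 2.0]
gripper_width: 0.527
```

{"api": "play_rows", "payload": {
  "increments": [
    [[0, 0, 0.002], [0, 0, 0]],
    [[0, 0, 0.002], [0, 0, 0]]
  ]
}}

```text
t: 9.6
eef_pos: [0.4564, -0.3474, 0.0157]
tool_rot: [-0.706, 0.709, 0.001, 0.0]
contact_force: [-0.1, -6.8, 1.0]
gripper_width: 0.522
```

{"api": "play_rows", "payload": {
  "increments": [
    [[0, 0, 0.002], [0, 0, 0]],
    [[0, 0, 0.002], [0, 0, 0]]
  ]
}}

```text
t: 9.77
eef_pos: [0.4565, -0.3434, 0.0157]
tool_rot: [-0.706, 0.709, 0.001, 0.0]
contact_force: [-1.5, -5.8, 1.3]
gripper_width: 0.527
```

{"api": "play_rows", "payload": {
  "increments": [
    [[0, 0, 0.002], [0, 0, 0]],
    [[0, 0, 0.002], [0, 0, 0]]
  ]
}}

```text
t: 9.93
eef_pos: [0.4565, -0.3393, 0.0157]
tool_rot: [-0.706, 0.709, 0.001, 0.0]
contact_force: [-0.3, -5.7, 2.8]
gripper_width: 0.526
```

{"api": "play_rows", "payload": {
  "increments": [
    [[0, 0, -0.006], [0, 0, 0]],
    [[0, -0.015, -0.002], [0, 0, 0]],
    [[0, -0.025, 0], [0, 0, 0]],
    [[0, -0.025, 0], [0, 0, 0]],
    [[0, -0.015, 0.015], [0, 0, 0]],
    [[0, 0, 0.035], [0, 0, 0]],
    [[0, 0, 0.035], [0, 0, 0]],
    [[0, 0, 0.035], [0, 0, 0]],
    [[0, 0, 0.035], [0, 0, 0]],
    [[0, 0, 0.025], [0, 0, 0]],
    [[0, 0.015, 0.009], [0, 0, 0]],
    [[0, 0.025, 0], [0, 0, 0]],
    [[0, 0.025, 0], [0, 0, 0]],
    [[0, 0.014, 0], [0, 0, 0]],
    [[0, 0, 0], [0, 0, 0]]
  ]
}}

```text
t: 11.18
eef_pos: [0.4532, -0.1547, 0.0133]
tool_rot: [0.708, -0.707, 0.0, 0.003]
contact_force: [0.1, 0.8, 0.2]
gripper_width: 0.531
```

{"api": "play_rows", "payload": {
  "increments": [
    [[0, 0, 0.006], [0, 0, 0]],
    [[0, 0, 0.008], [0, 0, 0]],
    [[0, 0, 0.008], [0, 0, 0]],
    [[0, 0, 0.008], [0, 0, 0]],
    [[0, 0, 0.008], [0, 0, 0]],
    [[0, 0, 0.008], [0, 0, 0]],
    [[0, 0, 0.008], [0, 0, 0]],
    [[0, 0, 0.008], [0, 0, 0]],
    [[0, 0, 0.008], [0, 0, 0]],
    [[0, 0, 0.006], [0, 0, 0]],
    [[0, 0, 0.004], [0, 0, 0]],
    [[0, 0, 0.002], [0, 0, 0]],
    [[0, 0, -0.006], [0, 0, 0]],
    [[0, -0.015, -0.01], [0, 0, 0]],
    [[0, -0.025, -0.02], [0, 0, 0]],
    [[0, -0.03, -0.02], [0, 0, 0]]
  ]
}}

```text
t: 12.52
eef_pos: [0.4535, -0.1294, 0.0851]
tool_rot: [0.707, -0.707, -0.0, 0.004]
contact_force: [1.4, -0.6, 0.4]
gripper_width: 0.529
```

```bash
python3 - <<'E'
from h import *
from station import *
for n in ["top","side"]:
    c=read_camera(n); cv2.imwrite(f"pics/{n}1.png",c["color"][:,:,::-1])
    print(n,tins(c,names=["red","blue","purple"]))
print(np.round(cur(),3), get_obs()["t"])
# case fit: yaw from the back wall rim / divider in top0
c=dict(np.load("pics/top0.npz"));W=world(c)[90:180,280:372].reshape(-1,3)
w=W[(W[:,2]>.036)&(W[:,2]<.044)&(W[:,0]>.69)&(W[:,0]<.74)]
for th in [4,5,6,7,8]:
    f=np.radians(th);l=(w[:,:2]-[.681,-.099])@np.array([[np.cos(f),-np.sin(f)],[np.sin(f),np.cos(f)]])
    print(th,len(l),np.round(np.percentile(l[:,0],[10,50,90]),4),np.round(l[:,0].std(),4))
E
```

```text
top {'red': [[0.4552, -0.0289, 0.0418, 0.0458, 565.0]], 'blue': [[0.4564, -0.2943, 0.0419, 0.0463, 554.0]], 'purple': [[0.4645, 0.2984, 0.0417, 0.0457, 544.0]]}
side {'red': [[0.4562, -0.0289, 0.0442, 0.045, 253.0]], 'blue': [[0.4534, -0.2946, 0.0438, 0.0457, 638.0]]}
[[ 1.     0.006  0.001  0.457]
 [-0.001 -0.002  1.    -0.133]
 [ 0.006 -1.    -0.002  0.089]
 [ 0.     0.     0.     1.   ]] 12.6167
4 261 [0.0245 0.0424 0.0492] 0.0096
5 261 [0.0248 0.0431 0.0502] 0.0096
6 261 [0.0258 0.044  0.0509] 0.0098
7 261 [0.0273 0.0449 0.0516] 0.0102
8 261 [0.0271 0.0459 0.0523] 0.0106
```

```bash
python3 - <<'E'
from h import *
A=cur(); print(A[:3,3])
P0=np.array([.456,-.2945]);pad=np.array([.681,-.099])
u=lambda d:np.array([np.cos(np.radians(d)),np.sin(np.radians(d))])
def w(c,hd,n,z=.014,b=.045): p=c-b*u(hd);return (*p,z,hd,n)
A=T(.4545,-.131,.087,90)
P1=P0+.121*u(75);P2=pad-.117*u(6)
legs(A,[w(P0,75,10,.09,.065),w(P0,75,4,.014,.065),w(P0,75,3),w(P1,75,16),w(P2,6,16),w(pad-.095*u(6),6,3)])
E
```

```text
[ 0.45723877 -0.13349437  0.08903054]
10 x [[0.0011, -0.0003, -0.0227], [0.0, 1.5, 0.0]] -> [ 0.4388 -0.3571  0.09  ]
4 x [[0.0001, 0.019, -0.0], [0.0, -0.0, 0.0]] -> [ 0.4392 -0.3572  0.014 ]
3 x [[0.0, 0.0, 0.0066], [0.0, -0.0, 0.0]] -> [ 0.4443 -0.3381  0.014 ]
16 x [[0.0, 0.0, 0.0076], [0.0, -0.0, 0.0]] -> [ 0.4758 -0.2206  0.014 ]
16 x [[-0.0031, 0.0, 0.0069], [0.0, 4.3, 0.0]] -> [ 0.5204 -0.1158  0.014 ]
3 x [[0.0, 0.0, 0.0072], [0.0, 0.1, 0.0]] -> [ 0.5419 -0.1135  0.014 ]
```

{"api": "play_rows", "payload": {
  "increments": [
    [[0.001, 0, -0.01], [0, 1.5, 0]],
    [[0.001, 0, -0.022], [0, 1.5, 0]],
    [[0.001, 0, -0.025], [0, 1.5, 0]],
    [[0.001, 0, -0.025], [0, 1.5, 0]],
    [[0.001, 0, -0.025], [0, 1.5, 0]],
    [[0.001, 0, -0.025], [0, 1.5, 0]],
    [[0.001, 0, -0.025], [0, 1.5, 0]],
    [[0.001, 0, -0.025], [0, 1.5, 0]],
    [[0.001, 0, -0.025], [0, 1.5, 0]],
    [[0.001, 0, -0.018], [0, 1.5, 0]],
    [[0, 0.01, 0], [0, 0, 0]],
    [[0, 0.02, 0], [0, 0, 0]],
    [[0, 0.02, 0], [0, 0, 0]],
    [[0, 0.015, 0], [0, 0, 0]],
    [[0, 0.005, 0], [0, 0, 0]],
    [[0, 0, 0], [0, 0, 0]]
  ]
}}

```text
t: 13.95
eef_pos: [0.437, -0.3518, 0.0132]
tool_rot: [0.702, -0.7, 0.092, -0.089]
contact_force: [-0.5, 0.1, -0.1]
gripper_width: 0.527
```

```bash
python3 - <<'E'
from h import *
A=cur(); print(np.round(A,4))
P0=np.array([.456,-.2945]);u=lambda d:np.array([np.cos(np.radians(d)),np.sin(np.radians(d))])
legs(A,[(*(P0-.045*u(75)),.014,75,4)])
E
```

```text
[[ 0.967  -0.0041  0.2547  0.437 ]
 [-0.2547  0.0031  0.967  -0.3518]
 [-0.0047 -1.      0.0019  0.0132]
 [ 0.      0.      0.      1.    ]]
4 x [[0.0009, -0.0002, 0.0038], [-0.0, 0.1, -0.1]] -> [ 0.4444 -0.338   0.014 ]
```

{"api": "play_rows", "payload": {
  "increments": [
    [[0.002, 0, 0.004], [0, 0, 0]],
    [[0.0015, 0, 0.004], [0, 0, 0]],
    [[0, 0, 0.004], [0, 0, 0]],
    [[0, 0, 0.004], [0, 0, 0]],
    [[0, 0, 0.006], [0, 0, 0]],
    [[0, 0, 0.0076], [0, 0, 0]],
    [[0, 0, 0.0076], [0, 0, 0]],
    [[0, 0, 0.0076], [0, 0, 0]],
    [[0, 0, 0.0076], [0, 0, 0]],
    [[0, 0, 0.0076], [0, 0, 0]],
    [[0, 0, 0.0076], [0, 0, 0]],
    [[0, 0, 0.0076], [0, 0, 0]],
    [[0, 0, 0.0076], [0, 0, 0]]
  ]
}}

```text
t: 15.03
eef_pos: [0.4631, -0.2755, 0.0165]
tool_rot: [-0.7, 0.702, -0.091, 0.092]
contact_force: [-0.2, -5.3, 0.7]
gripper_width: 0.524
```

{"api": "play_rows", "payload": {
  "increments": [
    [[0, 0, 0.0076], [0, 0, 0]],
    [[0, 0, 0.0076], [0, 0, 0]],
    [[0, 0, 0.0076], [0, 0, 0]],
    [[0, 0, 0.0076], [0, 0, 0]],
    [[0, 0, 0.0076], [0, 0, 0]],
    [[0, 0, 0.005], [0, 0, 0]],
    [[0, 0, 0.001], [0, 0, 0]]
  ]
}}

```text
t: 15.62
eef_pos: [0.4746, -0.2322, 0.0163]
tool_rot: [-0.701, 0.702, -0.09, 0.091]
contact_force: [-1.3, -6.0, 2.1]
gripper_width: 0.526
```

```bash
python3 - <<'E'
from h import *
from station import *
c=read_camera("top"); cv2.imwrite("pics/top2.png",c["color"][100:300,220:520][:,:,::-1])
print(tins(c,names=["red","blue","purple"]))
c=read_camera("side"); print(tins(c,names=["blue"]))
print(np.round(cur(),4), get_obs()["t"])
E
```

```text
{'red': [[0.4774, -0.0419, 0.0302, 0.0461, 100.0]], 'blue': [[0.5023, -0.1799, 0.0383, 0.046, 155.0]], 'purple': [[0.4644, 0.2979, 0.0416, 0.0458, 543.0]]}
{'blue': [[0.4756, -0.2114, 0.0271, 0.0456, 142.0]]}
[[ 9.669e-01  1.200e-03  2.552e-01  4.745e-01]
 [-2.552e-01 -1.100e-03  9.669e-01 -2.322e-01]
 [ 1.400e-03 -1.000e+00 -7.000e-04  1.630e-02]
 [ 0.000e+00  0.000e+00  0.000e+00  1.000e+00]] 15.7167
```

View pics/top2.png

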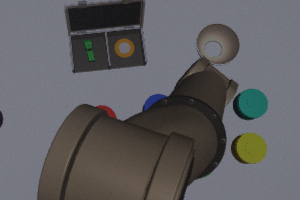

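{"api": "play_rows", "payload": {
  "increments": [
    [[0, 0, 0.005], [0, 0, 0]],
    [[0, 0, 0.0065], [0, 0, 0]],
    [[-0.0031, 0, 0.0069], [0, 4.3, 0]],
    [[-0.0031, 0, 0.0069], [0, 4.3, 0]],
    [[-0.0031, 0, 0.0069], [0, 4.3, 0]],
    [[-0.0031, 0, 0.0069], [0, 4.3, 0]],
    [[-0.0031, 0, 0.0069], [0, 4.3, 0]],
    [[-0.0031, 0, 0.0069], [0, 4.3, 0]],
    [[-0.0031, 0, 0.0069], [0, 4.3, 0]],
    [[-0.0031, 0, 0.0069], [0, 4.3, 0]],
    [[-0.0031, 0, 0.0069], [0, 4.3, 0]]
  ]
}}

```text
t: 16.63
eef_pos: [0.4834, -0.1558, 0.0159]
tool_rot: [-0.63, 0.631, -0.321, 0.319]
contact_force: [-7.9, -6.9, 8.7]
gripper_width: 0.525
```

{"api": "play_rows", "payload": {
  "increments": [
    [[-0.0031, 0, 0.0069], [0, 4.3, 0]],
    [[-0.0031, 0, 0.0069], [0, 4.3, 0]],
    [[-0.0031, 0, 0.0069], [0, 4.3, 0]],
    [[-0.0031, 0, 0.0069], [0, 4.3, 0]],
    [[-0.0031, 0, 0.0069], [0, 4.3, 0]],
    [[-0.0031, 0, 0.0069], [0, 4.3, 0]],
    [[-0.0031, 0, 0.0069], [0, 4.3, 0]],
    [[0, 0, 0.001], [0, 0, 0]]
  ]
}}

```text
t: 17.3
eef_pos: [0.5192, -0.1145, 0.0151]
tool_rot: [-0.525, 0.527, -0.474, 0.47]
contact_force: [-8.6, -1.8, 6.3]
gripper_width: 0.524
```

```bash
python3 - <<'E'
from h import *
from station import *
A=cur();c=read_camera("wrist"); np.savez("pics/w3.npz",A=A,**c)
t=read_camera("top");print(tins(t,names=["red","blue","purple"]))
s=read_camera("side");print(tins(s,names=["red","blue","purple"]))
im=np.vstack([np.hstack([c["color"],np.zeros((400,160,3),np.uint8)])[:400], np.hstack([cv2.resize(t["color"][100:250,240:490],(400,200)),cv2.resize(s["color"][120:320,240:470],(400,200))])])
cv2.imwrite("pics/c3.png",im[:,:,::-1])
print(np.round(A,4), get_obs()["t"])
E
```

```text
{'red': [[0.4456, -0.0361, 0.0385, 0.0457, 241.0]]}
{'red': [[0.4511, -0.0283, 0.0457, 0.0451, 392.0]], 'blue': [[0.5634, -0.1127, 0.0429, 0.0456, 318.0]], 'purple': [[0.4627, 0.2957, 0.0441, 0.0451, 192.0]]}
[[ 0.1081 -0.0059  0.9941  0.5192]
 [-0.9941  0.0019  0.1081 -0.1145]
 [-0.0025 -1.     -0.0057  0.0151]
 [ 0.      0.      0.      1.    ]] 17.45
```

View pics/c3.png

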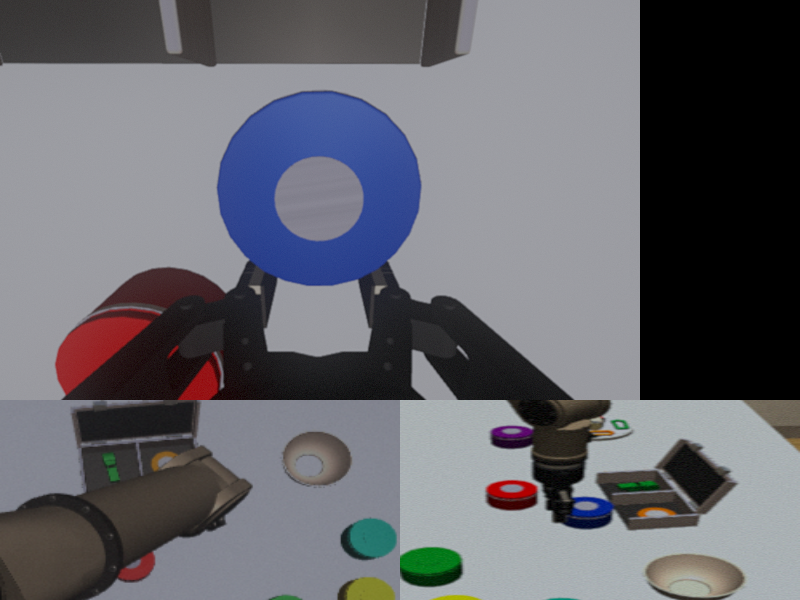

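{"api": "play_rows", "payload": {
  "increments": [
    [[0, 0, 0.004], [0, 0, 0]],
    [[0, 0, 0.007], [0, 0, 0]],
    [[0, 0, 0.007], [0, 0, 0]],
    [[0, 0, 0.007], [0, 0, 0]],
    [[0, 0, 0.007], [0, 0, 0]],
    [[0, 0, 0.007], [0, 0, 0]],
    [[0, 0, 0.007], [0, 0, 0]],
    [[0, 0, 0.005], [0, 0, 0]],
    [[0, 0, 0.003], [0, 0, 0]]
  ]
}}

```text
t: 18.2
eef_pos: [0.5729, -0.1088, 0.015]
tool_rot: [-0.526, 0.528, -0.473, 0.469]
contact_force: [-9.4, -0.5, 5.7]
gripper_width: 0.526
```

```bash
python3 - <<'E'
from h import *
from station import *
A=cur();c=read_camera("wrist"); np.savez("pics/w4.npz",A=A,**c)
print(np.round(c["hand_eye"],3))
cv2.imwrite("pics/w4.png",c["color"][:,:,::-1])
H=A@c["hand_eye"];R=H[:3,:3].T;c["R"]=R;c["t"]=-R@H[:3,3]
print(tins(c,names=["blue"]))
print(np.round(A,4), get_obs()["t"],get_obs()["contact_force"])
E
```

```text
[[ 1.    -0.001 -0.    -0.001]
 [-0.    -0.319  0.948 -0.143]
 [-0.001 -0.948 -0.319  0.083]
 [ 0.     0.     0.     1.   ]]
{'blue': [[0.6166, -0.1042, 0.0447, 0.0459, 24994.0]]}
[[ 0.1114 -0.006   0.9938  0.5729]
 [-0.9938  0.0023  0.1114 -0.1088]
 [-0.0029 -1.     -0.0057  0.015 ]
 [ 0.      0.      0.      1.    ]] 18.25 [-7.63765755 -0.18501901  4.79327383]
```

View pics/w4.png

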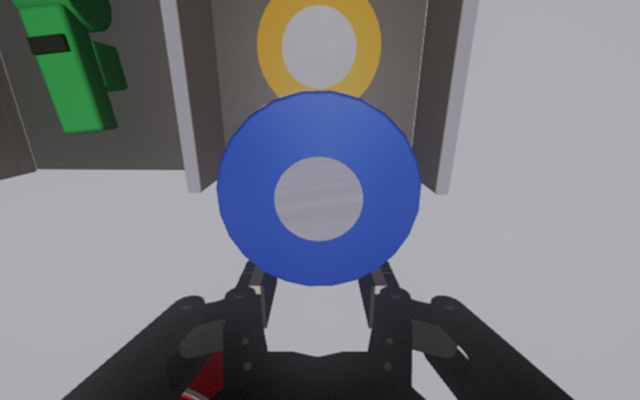

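{"api": "play_rows", "payload": {
  "increments": [
    [[0, 0, 0.004], [0, 0, 0]],
    [[0, 0, 0.006], [0, 0, 0]],
    [[0, 0, 0.006], [0, 0, 0]],
    [[0, 0, 0.006], [0, 0, 0]],
    [[0, 0, 0.006], [0, 0, 0]],
    [[0, 0, 0.006], [0, 0, 0]],
    [[0, 0, 0.006], [0, 0, 0]],
    [[0, 0, 0.005], [0, 0, 0]],
    [[0, 0, 0.003], [0, 0, 0]],
    [[0, 0, 0.002], [0, 0, 0]]
  ]
}}

```text
t: 19.08
eef_pos: [0.6222, -0.1036, 0.015]
tool_rot: [-0.526, 0.528, -0.474, 0.469]
contact_force: [-10.2, -0.7, 7.1]
gripper_width: 0.528
```

{"api": "play_rows", "payload": {
  "increments": [
    [[0, 0, 0.0015], [0, 0, 0]],
    [[0, 0, 0.0015], [0, 0, 0]]
  ]
}}

```text
t: 19.25
eef_pos: [0.6245, -0.1033, 0.015]
tool_rot: [-0.526, 0.528, -0.474, 0.469]
contact_force: [-10.9, -1.3, 6.9]
gripper_width: 0.529
```

{"api": "play_rows", "payload": {
  "increments": [
    [[0, 0, 0.0015], [0, 0, 0]],
    [[0, 0, 0.0015], [0, 0, 0]]
  ]
}}

```text
t: 19.42
eef_pos: [0.6275, -0.103, 0.015]
tool_rot: [-0.526, 0.528, -0.474, 0.469]
contact_force: [-10.8, -1.4, 7.1]
gripper_width: 0.525
```

{"api": "play_rows", "payload": {
  "increments": [
    [[0, 0, 0.0015], [0, 0, 0]],
    [[0, 0, 0.0015], [0, 0, 0]]
  ]
}}

```text
t: 19.58
eef_pos: [0.6306, -0.1027, 0.015]
tool_rot: [-0.526, 0.528, -0.474, 0.469]
contact_force: [-10.2, -1.0, 7.2]
gripper_width: 0.526
```

{"api": "play_rows", "payload": {
  "increments": [
    [[0, 0, 0.001], [0, 0, 0]],
    [[0, 0, 0.001], [0, 0, 0]]
  ]
}}

```text
t: 19.75
eef_pos: [0.6326, -0.1025, 0.015]
tool_rot: [-0.526, 0.528, -0.474, 0.469]
contact_force: [-10.3, -1.0, 6.9]
gripper_width: 0.527
```

{"api": "play_rows", "payload": {
  "increments": [
    [[0, 0, 0.001], [0, 0, 0]],
    [[0, 0, 0.001], [0, 0, 0]]
  ]
}}

```text
t: 19.92
eef_pos: [0.6345, -0.1023, 0.0151]
tool_rot: [-0.526, 0.528, -0.474, 0.469]
contact_force: [-10.2, -1.3, 7.1]
gripper_width: 0.531
```

{"api": "play_rows", "payload": {
  "increments": [
    [[0, 0, 0.001], [0, 0, 0]]
  ]
}}

```text
t: 20.0
eef_pos: [0.6347, -0.1023, 0.015]
tool_rot: [-0.526, 0.528, -0.474, 0.469]
contact_force: [-14.7, -1.0, 11.0]
gripper_width: 0.528
```

{"api": "play_rows", "payload": {
  "increments": [
    [[0, 0, 0.001], [0, 0, 0]]
  ]
}}

```text
t: 20.08
eef_pos: [0.6347, -0.1023, 0.015]
tool_rot: [-0.525, 0.529, -0.475, 0.468]
contact_force: [-18.6, -0.4, 13.7]
gripper_width: 0.531
```

{"api": "play_rows", "payload": {
  "increments": [
    [[0, 0, 0.001], [0, 0, 0]]
  ]
}}

```text
t: 20.17
eef_pos: [0.6347, -0.1023, 0.0149]
tool_rot: [-0.525, 0.529, -0.476, 0.468]
contact_force: [-20.3, -1.1, 15.7]
gripper_width: 0.53
```

{"api": "play_rows", "payload": {
  "increments": [
    [[0, 0, -0.002], [0, 0, 0]],
    [[0, 0, -0.003], [0, 0, 0]],
    [[0, 0, -0.006], [0, 0, 0]],
    [[0, 0, -0.012], [0, 0, 0]],
    [[0, 0, -0.02], [0, 0, 0]],
    [[0, 0, -0.02], [0, 0, 0]],
    [[0, -0.015, -0.01], [0, 0, 0]],
    [[0, -0.025, -0.005], [0, 0, 0]],
    [[0, -0.03, 0], [0, 0, 0]],
    [[0, -0.03, 0], [0, 0, 0]],
    [[0, -0.03, 0], [0, 0, 0]],
    [[0.01, -0.02, 0], [0, 0, 0]],
    [[0.03, 0, 0], [0, 0, 0]],
    [[0.03, 0, 0], [0, 0, 0]],
    [[0.03, 0, 0], [0, 0, 0]],
    [[0.03, 0, 0], [0, 0, 0]],
    [[0.03, 0, 0], [0, 0, 0]],
    [[0.02, 0, 0], [0, 0, 0]],
    [[0.01, 0, 0], [0, 0, 0]],
    [[0, 0, 0], [0, 0, 0]]
  ]
}}

```text
t: 21.83
eef_pos: [0.5849, -0.3016, 0.1658]
tool_rot: [-0.527, 0.527, -0.472, 0.472]
contact_force: [-0.7, 0.6, 0.9]
gripper_width: 0.522
```

```bash
python3 - <<'E'
from h import *
from station import *
t=read_camera("top");print(tins(t,names=["red","blue","purple","green","teal","yellow"]))
s=read_camera("side");print(tins(s,names=["red","blue","purple"]))
im=np.hstack([cv2.resize(t["color"][80:280,140:500],(400,222)),cv2.resize(s["color"][110:330,240:470],(400,382))[:222]*0])
im=np.vstack([cv2.resize(t["color"][80:280,140:500],(540,300)),cv2.resize(s["color"][110:260,240:510],(540,300))])
cv2.imwrite("pics/c5.png",im[:,:,::-1])
# whistle shift check vs start
c0=dict(np.load("pics/top0.npz"))
for n,c in (("0",c0),("now",t)):
    W=world(c);h=cv2.cvtColor(c["color"],cv2.COLOR_RGB2HSV);m=np.zeros((400,640),bool);m[130:168,295:325]=1
    m&=(h[...,0]>45)&(h[...,0]<75)&(h[...,1]>110);print("whistle",n,m.sum(),np.round(W[m].mean(0),4))
o=get_obs();print(o["t"],np.round(o["eef_pos"],3),np.round(o["contact_force"],1))
E
```

```text
{'blue': [[0.6818, -0.0989, 0.0427, 0.0459, 358.0]], 'green': [[0.3392, -0.2943, 0.0419, 0.0462, 737.0]], 'teal': [[0.5014, -0.4532, 0.043, 0.0463, 705.0]], 'yellow': [[0.3757, -0.4387, 0.042, 0.0463, 742.0]]}
{'red': [[0.4541, -0.0292, 0.0443, 0.0451, 389.0]], 'blue': [[0.6855, -0.1023, 0.044, 0.0454, 263.0]], 'purple': [[0.4608, 0.297, 0.0438, 0.045, 191.0]]}
whistle 0 123 [0.6665 0.0058 0.0294]
whistle now 127 [0.6666 0.0058 0.0292]
21.9333 [ 0.586 -0.298  0.165] [-0.4  0.6 -0.3]
```

View pics/c5.png

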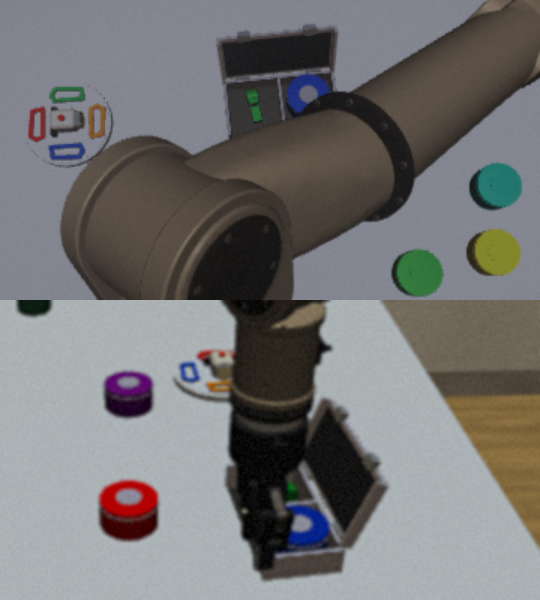

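```bash
python3 -c "
from station import *
print(hand_in())"
```

```text
the job is handed in; nothing more can be done
None
```

The blue tin was the heavy one. I slid it into the free bay until it stopped against the back wall, and handed the job in at about 22 s.

- **Finding the heavy tin:** nudging took about 1.3 N for purple, 2.4 N for red and 6 N for blue. The readings carried about 0.5 N of noise.
- **Clearing the way:** I slid red about 65 mm aside so blue had a clear path. Red and purple were last seen standing on the shelf at about (0.455, -0.029) and (0.464, 0.298).
- **Sliding it home:** I pushed blue between the two part-open fingers on a curved path into the bay. The force was steady at about 10 N along the push axis. It then rose to about 20 N while the tool stayed at x = 0.6347, which is the back wall.
- **Last checks:**
  - The top camera put blue's centre at (0.682, -0.099), against (0.681, -0.099) for the orange spot.
  - The side camera gave (0.6855, -0.102), a few millimetres off, but the gripper partly hid the tin in that view.
  - The whistle had moved about 0.1 mm, which is within measurement error.
  - The green, turquoise and yellow tins were within about 1 mm of where they started.
  - The arm was clear at 0.165 m height and touching nothing.
- **Not re-measured:** the arm hid the bowl in the last top view, and I checked the turntable only by eye. I kept the arm away from both while working low. The hand-in gave no verdict.

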